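# Charge the air duster and hold it aimed at the knot hole

## Task

Charge the air duster in its dock: pull the dock's red valve knob all the way out, then push it fully home. Then draw the duster out of its holder, tip it so that its nozzle slants downwards at about 45 degrees, and finish while still holding it so in the gripper, at rest and touching nothing else, with the nozzle's tip about 10 cm above the knot hole in the walnut slab. Leave the other things on the bench where they are.

Things in the scene. Friction and masses are not known exactly. Their poses are not given: they have to be found in the camera images.
- valve (a joint): travel in m of the red slide knob on the dock's valve box: 0 = fully home, 0.030 = all the way out (end stop). It slides along the dock's -x axis. It drags with about 1 N, and a detent half-way along the stroke resists with about 4 N more (both ways); it stays where it is left
- valve_grip (a point): centre of the red round knob (moves with it): a cylinder 26 mm in diameter and 28 mm long, its axis along the dock's x axis, on a 10 mm stem, 75 mm above the bench. When home its centre is 42 mm in front of the face of the grey valve box, whose flat top is 105 mm above the bench, with a gauge 7 mm high on it. Axes are those of the dock: the knob is pulled out along -x
- dock: the fixed charging dock: dark base plate 120 (x) x 280 (y) x 12 mm, the grey valve box with the knob at y = +70 mm and the round black holder at x = 0, y = -75 mm. Holder: vertical tube 60 mm outside, 49 mm bore, its floor 12 mm and its open mouth 80 mm above the bench. Origin: centre of the underside; x horizontal, from the knob's side to the back; z up
- duster: the air duster, about 0.32 kg (it varies), upright in the holder at the start, standing 68 mm deep in it. Aluminium bottle 44 mm in diameter and 100 mm long from the origin up; on it the green head; a nozzle points from the head along -x. Origin: centre of the bottle's underside; z up along the bottle. Seen from above the nozzle points to the dock's front, up to 0.25 rad to either side
- duster_head (a point): centre of the duster's green head, a box 42 (x) x 28 (y) x 56 mm (z), 128 mm above the duster's origin; axes of the duster. The head can be gripped across its 28 mm from above; its top is 28 mm above this point and it meets the wider bottle 28 mm below this point
- nozzle_tip (a point): tip of the duster's nozzle, a tube 10 mm (brass end 13 mm) in diameter, 115 mm in front (-x) of and 9 mm above the centre of the head; axes of the duster: the nozzle points along -x
- knot (a point): centre of the mouth of the round knot hole in the slab, 50 mm in diameter and 22 mm deep, level with the slab's top 30 mm above the bench; its z axis points up
- slab: fixed dark walnut slab 240 (x) x 220 (y) x 30 mm with a black resin band between white beads, bark along one edge (+y) and the knot hole at x = -35, y = +35 mm. Origin: centre of its underside
- sanding_block: cork sanding block 36 x 70 x 24 mm lying on the slab; origin: centre of its underside
- tape: yellow ring (roll core), 90 mm across, 24 mm high, lying flat on the bench; origin: centre of its underside
- tin: closed steel tin with a paper label, 84 mm across, 110 mm high; origin: centre of its underside
- hardener: white bottle with a blue cap, 56 mm across, 130 mm high; origin: centre of its underside
- mixing_cup: grey open cup, 84 mm across, 95 mm high; origin: centre of its underside
- scraper: spatula lying on the bench at the left (+y) edge of the work area, handle towards the robot; under 30 mm high
- brush: flat brush lying on the bench at the right (-y) edge of the work area, handle towards the robot; under 30 mm high
Not all that is in view belongs to the job. What is shaped like the duster but purple is not meant. There is more than one size of the sanding_block; the job needs the larger.

How it is judged:
By the outcome, as a careful person would: the job done as asked, in the order asked, and still so for the second after the job is handed in, while the arm keeps its last pose, push and grip.
It also fails if it takes over 53 s, if anything falls off the work surface, if the arm or the gripper's body presses on something with over 40 N, if the wrist force passes 120 N, or if a joint passes its speed limit or range.

## Robot

A 7-joint arm with a two-finger parallel gripper is mounted at the origin on the work surface. World frame = base frame: x ahead of the robot, y to its left, z up, the work surface at z = 0. Lengths are in m, angles in degrees, forces in N, time in s.
With the tool pointing down it reaches from about 0.425 to 0.875 m from the base axis. Payload 4.7 kg.
Tool frame: the origin (TCP) lies at the very end of the fingers, on their centre line; the grasp point (between the pads) lies behind it (env.pinch_z is the z of the grasp point in the tool frame, in m); z points along the fingers, y is the direction in which the jaws open and shut (so a half turn about z gives the same grasp; the last joint's range is limited). The gripper opens to 87 mm and grips with 3 to 60 N. Pads are 19 mm wide; open, the fingers measure 117 mm over their backs; the gripper's body (75 mm by 190 mm) begins 51 mm behind the grasp point.
Start: joints at [-74.25, 18.392, -4.016, 83.108, 1.295, 78.541, -3.26], TCP at [0.168, 0.628, 0.223] pointing down, gripper open.
Joint ranges: [-163.93, 163.93], [-17.29, 119.83], [-79.2, 71.16], [3.27, 140.29], [-89.18, 269.18], [5.43, 117.66], [-154.24, 154.24]. Speed limits (degrees/s): [147.25, 147.25, 180, 180, 180, 180, 180].

## Interface

Orientations are given as [roll, pitch, yaw] about the fixed x, y, z axes, in that order (R = Rz(yaw) Ry(pitch) Rx(roll)).
In Python, from cell import readout, read_camera, env gives the robot as it stands. The module is installed in compiled form; this text tells all that it offers.
- The arm moves only by the tool servo_tool, never from a script. Its argument "plan" is a list that holds one entry, the list of rows, each a list of 5 numbers: the finger opening in m, from 0 to 0.087, then the shift along the tool's x, y, z in m, then the turn about the tool's z in rad. In form: [[[jaw, x, y, z, yaw], ...]]. A call has 1 to 12 rows; each row is the pose to reach, as a shift and turn from the pose measured when the call began, along the tool's axes at that moment; what a row does not reach only later rows make up. A row lasts 1/12 s, in which the tool goes at most 41.7 mm and 7.16 degrees, less where a joint would pass 70% of its speed; a pose out of reach is approached as far as the arm can. A call with a gripper value outside its range is refused whole. The fingers move at their own pace and stop on an object; "force" is the grip in N (left out, the last holds). Time passes only in rows, so rows that repeat a pose let the fingers close. It gives the time, the measured TCP pose, the force and the opening at its end, in the units of the state.
- readout.get_obs(): the state, without advancing time (a new reading comes with each control period).
- read_camera(name): name is "side" or "top" or "wrist"; returns a dict with "image" (480x640x3 uint8, red, green, blue), "range_z" (480x640 float32, m along the optical axis (not along the pixel's ray), 0 where there is no reading), "mtx" (3x3 intrinsics, pixels), "camera_from_world" (4x4, takes a point from world to camera coordinates). Camera axes: x right, y up, looking along -z (the intrinsics and any distortion apply to the point x, -y, -z); pixel columns grow to the right and rows downward; lengths in m; the calibration is good to about 2 mm. A picture is of the moment at which its call begins.
- env.sign_off(): hands the job in, once; it reports no verdict.
The state is a dict: "time_s": time; "qpos": joint angles; "joint_velocities": joint speeds; "effort": joint torques, N m; "tool_pos": TCP position; "tool_rot": TCP orientation; "force": force on the tool from outside, world axes, zero at the start; "wrist_torque": the same for the moment, N m; "grip_width": finger opening in m.
Only numpy, scipy, OpenCV 4.12 (cv2) and the standard library are available. Lean on these libraries where they do the work, as an engineer would, in place of code of your own. Each camera call takes 0.05 s, during which the arm holds its last target. There are 200 camera calls.

## Working session

There is one attempt and no reset: what is moved stays moved. The work goes in short steps, Python scripts to look and compute and a tool call to move; the robot and the scene stay as the last step left them, time stands still between calls to the robot, and variables do not carry over. Pictures are saved under pics/ and viewed, about 8 in all and at most 12, crops included, and the job is handed in when it is done.

Besides the shell and the picture viewer there is one more tool, called after "Call:" as name([rows], argument=value, ...), one row to a line, values as JSON. servo_tool: Moves the arm, as the interface text tells. Its arguments: {"type":"object","properties":{"plan":{"type":"array"},"force":{"type":"number"}},"required":["plan"]}

```bash
mkdir -p pics; cat > h.py <<'E'
import numpy as np, cv2
from cell import readout, read_camera, env
from scipy.spatial.transform import Rotation as R
def cam(n,save=None):
    d=read_camera(n)
    if save: cv2.imwrite(save,d["image"][:,:,::-1])
    return d
def pts(d):
    """world point of each pixel from depth"""
    K=d["mtx"];z=d["range_z"];v,u=np.mgrid[:480,:640]
    P=np.stack([(u-K[0,2])/K[0,0]*z,-(v-K[1,2])/K[1,1]*z,-z],-1)
    T=np.linalg.inv(d["camera_from_world"])
    return P@T[:3,:3].T+T[:3,3]
def ray(d,u,v,h):
    K=d["mtx"];T=np.linalg.inv(d["camera_from_world"])
    r=T[:3,:3]@np.array([(u-K[0,2])/K[0,0],-(v-K[1,2])/K[1,1],-1]);o=T[:3,3]
    return o+r*(h-o[2])/r[2]
def tool():
    o=readout.get_obs();return np.array(o["tool_pos"]),R.from_euler("xyz",o["tool_rot"],degrees=True).as_matrix(),o
E
python3 - <<'E'
from h import *
np.set_printoptions(precision=4,suppress=True)
p,M,o=tool();print(o,env.pinch_z);print(M)
for n in("top","side"):
    d=cam(n,f"pics/{n}0.png");np.savez(f"{n}0.npz",**d);print(n,d["mtx"],d["camera_from_world"])
E
```

```text
{'time_s': 0.0, 'qpos': array([-74.2496,  18.4385,  -4.0145,  83.1763,   1.2981,  78.5428,
        -3.259 ]), 'joint_velocities': array([-0.01  , -0.0393,  0.109 ,  0.0848, -0.0637,  0.0025,  0.0889]), 'effort': array([  0.0004, -49.1293,  -0.4035, -31.2527,  -0.0639,   0.044 ,
         0.0002]), 'tool_pos': array([0.1675, 0.6274, 0.2215]), 'tool_rot': array([-179.8878,    0.0093,  165.06  ]), 'force': array([-0.1068,  0.2937, -0.1201]), 'wrist_torque': array([-0.0033,  0.0147,  0.0094]), 'grip_width': 0.08702668624497635} -0.0187
[[-0.9662  0.2578 -0.0003]
 [ 0.2578  0.9662 -0.0019]
 [-0.0002 -0.002  -1.    ]]
top [[591.1379   0.     323.2748]
 [  0.     591.1379 235.8549]
 [  0.       0.       1.    ]] [[-0.0046 -0.9999  0.0153 -0.0047]
 [ 0.9986 -0.0038  0.052  -0.4969]
 [-0.0519  0.0155  0.9985 -1.5877]
 [ 0.      0.      0.      1.    ]]
side [[507.7625   0.     318.3526]
 [  0.     507.7625 234.484 ]
 [  0.       0.       1.    ]] [[-0.9799 -0.1994 -0.0114  0.5024]
 [ 0.0873 -0.4791  0.8734 -0.1424]
 [-0.1796  0.8548  0.4868 -1.1928]
 [ 0.      0.      0.      1.    ]]
```

View pics/top0.png

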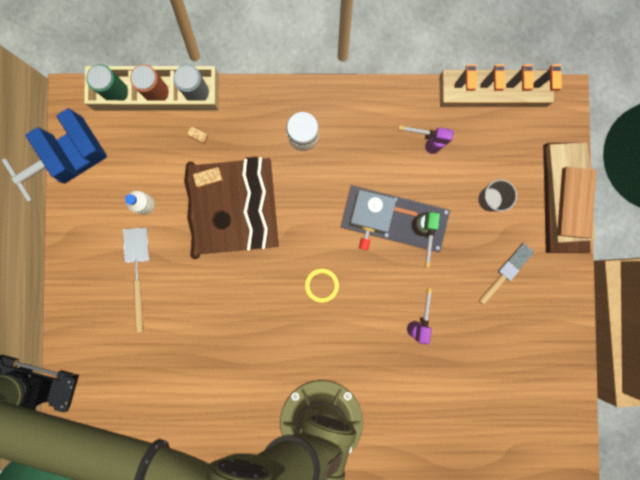

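View pics/side0.png

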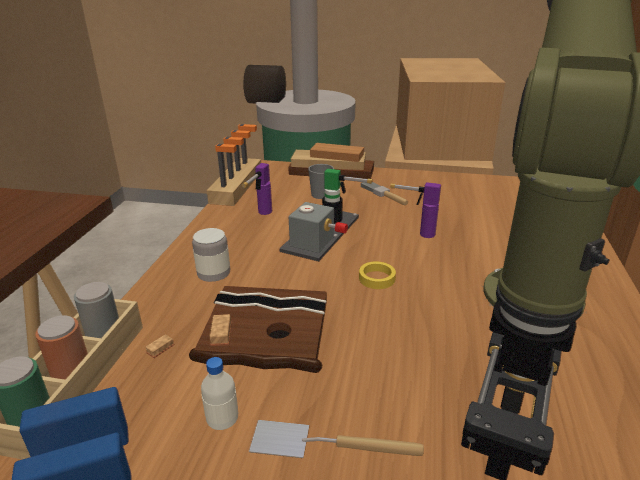

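The top view shows the red knob at about (365,243), the green head at (432,222) with its nozzle tip at (428,265), and the knot at (222,219). A purple decoy stands in front at (425,335). The side view confirms the layout. The servo can't tilt the tool, so I'll tip the duster by pivoting it in the pads against the holder's rim. First I'll measure positions.

```bash
cat > m.py <<'E'
from h import *
np.set_printoptions(precision=4,suppress=True)
d=dict(np.load("top0.npz"));P=pts(d);h=cv2.cvtColor(d["image"],cv2.COLOR_RGB2HSV)
roi=np.zeros((480,640),bool);roi[170:280,330:460]=1
H,S,V=h[...,0],h[...,1],h[...,2]
red=roi&((H<6)|(H>172))&(S>170)&(V>100)
grn=roi&(H>45)&(H<80)&(S>120)
kn=np.zeros_like(roi);kn[200:240,205:240]=1;kn&=V<32
for n,m in(("red",red),("green",grn),("knot",kn)):
    v,u=np.nonzero(m);print(n,m.sum(),u.mean(),v.mean(),"pts med",np.median(P[m],0),"max z",P[m][:,2].max(),"min",P[m].min(0),P[m].max(0))
v,u=np.nonzero(kn);print("knot",ray(d,u.mean(),v.mean(),.03))
# dock plate: bluish grey low-sat points with z 8..16mm
pl=roi&(P[...,2]>.006)&(P[...,2]<.135)&(S<90)&(V<150)
n,l,st,_=cv2.connectedComponentsWithStats(pl.astype(np.uint8));k=1+st[1:,4].argmax()
q=P[(l==k)&(abs(P[...,2]-.012)<.006)][:,:2]
r=cv2.minAreaRect(q.astype(np.float32));print("plate",r)
# valve box top
b=roi&(abs(P[...,2]-.105)<.006);n,l,st,_=cv2.connectedComponentsWithStats(b.astype(np.uint8));k=1+st[1:,4].argmax()
print("box",cv2.minAreaRect(P[l==k][:,:2].astype(np.float32)))
# nozzle: points z 0.13..0.17 near
nz=roi&(P[...,2]>.135)&(P[...,2]<.165)&~grn
print("nozzle pts",nz.sum());v,u=np.nonzero(nz)
for a in P[nz][np.argsort(v)][::6]:print(a)
E
python3 m.py
python3 - <<'E'
import cv2
i=cv2.imread('pics/top0.png')[165:365,320:520]
cv2.imwrite('pics/c1.png',cv2.resize(i,(600,600),interpolation=2))
E
```

```text
red 85 364.3058823529412 243.9294117647059 pts med [ 0.4717 -0.1108  0.0851] max z 1.6112356108637698 min [ 0.4138 -0.1242  0.0675] [0.4846 0.0181 1.6112]
green 67 430.9850746268657 219.80597014925374 pts med [ 0.5293 -0.2689  0.1676] max z 1.6112356108637698 min [ 0.4138 -0.28    0.1613] [0.5445 0.0181 1.6112]m.py:10: RuntimeWarning: Mean of empty slice.
  v,u=np.nonzero(m);print(n,m.sum(),u.mean(),v.mean(),"pts med",np.median(P[m],0),"max z",P[m][:,2].max(),"min",P[m].min(0),P[m].max(0))
  ret = ret.dtype.type(ret / rcount)
  return _methods._mean(a, axis=axis, dtype=dtype,
  ret = um.true_divide(
Traceback (most recent call last):
  File "m.py", line 10, in <module>
    v,u=np.nonzero(m);print(n,m.sum(),u.mean(),v.mean(),"pts med",np.median(P[m],0),"max z",P[m][:,2].max(),"min",P[m].min(0),P[m].max(0))
                                                                                            ~~~~~~~~~~~~~^^
ValueError: zero-size array to reduction operation maximum which has no identity
```

View pics/c1.png

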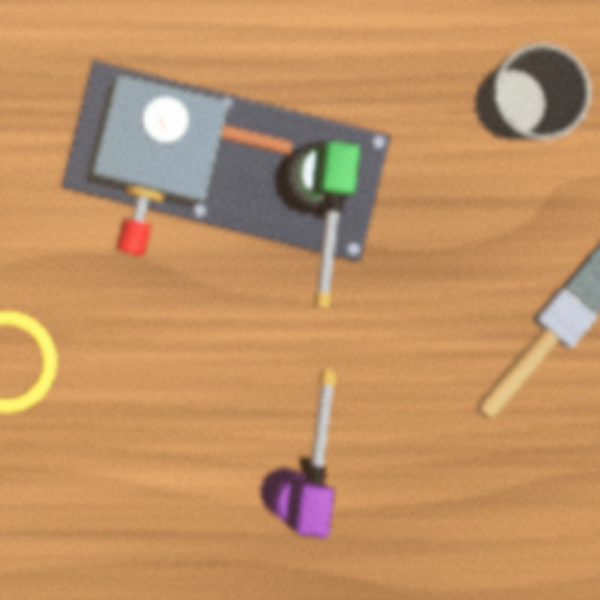

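The crop, at 3x from (320,165), shows the knob at (134,238), the green head at (341,168), our nozzle tip at (323,300) and the decoy's tip at (329,377). The decoy's tip lies straight ahead of ours.

```bash
sed -i 's/kn&=V<32/kn\&=V<40/; s/^roi=/ok=d["range_z"]>0;roi=/; s/^for n,m in/red\&=ok;grn\&=ok\nfor n,m in/' m.py; python3 m.py; python3 - <<'E'
from h import *
np.set_printoptions(precision=4,suppress=True)
d=dict(np.load("top0.npz"))
for n,u,v,z in(("tip",323,300,.149),("noz root",333,212,.149),("headtop",341,165,.168),("decoytip",329,377,.149),("decoyhead",315,510,.168)):
    print(n,ray(d,320+u/3,165+v/3,z))
print(cv2.cvtColor(d["image"],cv2.COLOR_RGB2HSV)[200:240:3,222,2])
E
```

```text
red 84 364.2857142857143 243.88095238095238 pts med [ 0.4717 -0.1108  0.0851] max z 0.09192248584234552 min [ 0.4586 -0.1242  0.0675] [ 0.4846 -0.1002  0.0919]
green 66 430.93939393939394 219.71212121212122 pts med [ 0.5293 -0.2689  0.1675] max z 0.17630245556940416 min [ 0.5071 -0.28    0.1613] [ 0.5445 -0.261   0.1763]
tip [ 0.4165 -0.263   0.149 ]
noz root [ 0.4893 -0.2723  0.149 ]
headtop [ 0.5268 -0.2756  0.168 ]
decoytip [ 0.3531 -0.2671  0.149 ]
decoyhead [ 0.2466 -0.2505  0.168 ]
[111 111 110 110  54  47  47  50  46  48 107 116 117 116]m.py:11: RuntimeWarning: Mean of empty slice.
  v,u=np.nonzero(m);print(n,m.sum(),u.mean(),v.mean(),"pts med",np.median(P[m],0),"max z",P[m][:,2].max(),"min",P[m].min(0),P[m].max(0))
  ret = ret.dtype.type(ret / rcount)
  return _methods._mean(a, axis=axis, dtype=dtype,
  ret = um.true_divide(
Traceback (most recent call last):
  File "m.py", line 11, in <module>
    v,u=np.nonzero(m);print(n,m.sum(),u.mean(),v.mean(),"pts med",np.median(P[m],0),"max z",P[m][:,2].max(),"min",P[m].min(0),P[m].max(0))
                                                                                            ~~~~~~~~~~~~~^^
ValueError: zero-size array to reduction operation maximum which has no identity
```

```bash
sed -i 's/kn&=V<40/kn\&=V<52/' m.py; python3 m.py 2>&1 | tail -25
```

```text
[ 0.4954 -0.2633  0.1573]
[ 0.4933 -0.2643  0.152 ]
[ 0.4909 -0.2672  0.1495]
[ 0.4882 -0.2687  0.1542]
[ 0.4859 -0.2746  0.1496]
[ 0.4808 -0.2662  0.154 ]
[ 0.4785 -0.2699  0.1479]
[ 0.4735 -0.2643  0.1505]
[ 0.4709 -0.2688  0.1525]
[ 0.4662 -0.2649  0.1467]
[ 0.4632 -0.2672  0.1602]
[ 0.4586 -0.2617  0.1502]
[ 0.456  -0.2632  0.1548]
[ 0.4536 -0.2692  0.1496]
[ 0.4487 -0.2639  0.1507]
[ 0.4462 -0.2689  0.1506]
[ 0.4412 -0.2638  0.1509]
[ 0.4387 -0.2681  0.1541]
[ 0.4338 -0.2584  0.1525]
[ 0.4314 -0.2641  0.1483]
[ 0.4264 -0.2578  0.1553]
[ 0.4239 -0.2607  0.1528]
[ 0.4214 -0.2597  0.1576]
[ 0.419  -0.2631  0.1526]
[ 0.4165 -0.2646  0.1576]
```

```bash
python3 m.py 2>&1 | head -8; python3 - <<'E'
from h import *
d=dict(np.load("top0.npz"))
# knob axis in crop pixels: stem (145,200)->knob end (130,255); plate corners
for n,u,v,z in(("A",95,62,.012),("B",388,135,.012),("C",360,260,.012),("D",65,187,.012),("knobend",131,252,.075),("knobback",139,222,.075),("knob c",134,238,.085)):
    print(n,ray(d,320+u/3,165+v/3,z))
E
```

```text
red 84 364.2857142857143 243.88095238095238 pts med [ 0.4717 -0.1108  0.0851] max z 0.09192248584234552 min [ 0.4586 -0.1242  0.0675] [ 0.4846 -0.1002  0.0919]
green 66 430.93939393939394 219.71212121212122 pts med [ 0.5293 -0.2689  0.1675] max z 0.17630245556940416 min [ 0.5071 -0.28    0.1613] [ 0.5445 -0.261   0.1763]
knot 169 221.4378698224852 219.95857988165682 pts med [0.5412 0.269  0.0088] max z 0.020358706756144596 min [ 0.5218  0.2504 -0.0009] [0.5604 0.2896 0.0204]
knot [0.5396 0.2658 0.03  ]
plate ((0.5443465113639832, -0.20235182344913483), (0.2795230448246002, 0.11872775852680206), 75.6044692993164)
box ((0.5573909282684326, -0.13345396518707275), (0.10005200654268265, 0.09018635749816895), 75.89439392089844)
nozzle pts 252
[ 0.5468 -0.265   0.1649]
A [ 0.63348901 -0.08471663  0.012     ]
B [ 0.5661568  -0.35056129  0.012     ]
C [ 0.45275517 -0.32336645  0.012     ]
D [ 0.51987452 -0.056764    0.012     ]
knobend [ 0.45899028 -0.11074982  0.075     ]
knobback [ 0.48501407 -0.11791548  0.075     ]
knob c [ 0.47075771 -0.11259852  0.085     ]
```

```bash
cat >> h.py <<'E'
def go(*targets):
    """shift in tool axes (m) from measured pose to each world TCP target; jaw direction in deg"""
    p,M,o=tool();print("tcp",p.round(4),"rot",np.round(o["tool_rot"],2),"jaw deg",np.degrees(np.arctan2(M[1,1],M[0,1])).round(2),"F",np.round(o["force"],1),"w",round(o["grip_width"],4),"t",o["time_s"],"q7",np.round(o["qpos"],1))
    for t in targets: print(t,(M.T@(np.array(t)-p)).round(4))
E
python3 -c "
from h import *
go([.47,.32,.24],[.4726,-.1117,.20],[.4726,-.1117,.056])"
```

```text
tcp [0.1675 0.6275 0.2216] rot [-1.7990e+02  1.0000e-02  1.6506e+02] jaw deg 75.06 F [ 0.7 -0.2 -0.7] w 0.0873 t 0.1 q7 [-74.3  18.4  -4.   83.2   1.3  78.5  -3.3]
[0.47, 0.32, 0.24] [-0.3716 -0.2192 -0.018 ]
[0.4726, -0.1117, 0.2] [-0.4854 -0.6355  0.0227]
[0.4726, -0.1117, 0.056] [-0.4853 -0.6353  0.1667]
```

Call:
servo_tool([
  [[0.087,-0.372,-0.22,-0.02,0],[0.087,-0.372,-0.22,-0.02,0],[0.087,-0.372,-0.22,-0.02,0],[0.087,-0.372,-0.22,-0.02,0],[0.087,-0.372,-0.22,-0.02,0],[0.087,-0.372,-0.22,-0.02,0],[0.087,-0.372,-0.22,-0.02,0],[0.087,-0.372,-0.22,-0.02,0],[0.087,-0.372,-0.22,-0.02,0],[0.087,-0.372,-0.22,-0.02,0],[0.087,-0.372,-0.22,-0.02,0],[0.087,-0.372,-0.22,-0.02,0]],
], force=40)

```text
time_s: 1.1
tool_pos: [0.4744, 0.3133, 0.2419]
tool_rot: [-179.8, 0.1, 164.5]
force: [-0.6, -0.4, 0.1]
grip_width: 0.087
```

```bash
python3 -c "
from h import *
go([.4726,-.1117,.20])"
```

```text
tcp [0.4744 0.3133 0.2419] rot [-1.798e+02  1.400e-01  1.645e+02] jaw deg 74.5 F [-0.6 -0.4  0.1] w 0.087 t 1.1 q7 [-47.3   7.9  12.2  93.8  -1.5  78.5  39.6]
[0.4726, -0.1117, 0.2] [-0.1117 -0.4099  0.0437]
```

Call:
servo_tool([
  [[0.087,-0.112,-0.41,0.044,-0.02],[0.087,-0.112,-0.41,0.044,-0.02],[0.087,-0.112,-0.41,0.044,-0.02],[0.087,-0.112,-0.41,0.044,-0.02],[0.087,-0.112,-0.41,0.044,-0.02],[0.087,-0.112,-0.41,0.044,-0.02],[0.087,-0.112,-0.41,0.044,-0.02],[0.087,-0.112,-0.41,0.044,-0.02],[0.087,-0.112,-0.41,0.044,-0.02],[0.087,-0.112,-0.41,0.044,-0.02],[0.087,-0.112,-0.41,0.044,-0.02],[0.087,-0.112,-0.41,0.044,-0.02]],
])

```text
time_s: 2.1
tool_pos: [0.4718, -0.1162, 0.1993]
tool_rot: [-179.7, 0.1, 165.2]
force: [0.5, 1.2, -0.6]
grip_width: 0.0876
```

```bash
python3 -c "
from h import *
go([.4726,-.1117,.057])
d=cam('wrist','pics/w1.png');np.savez('w1.npz',**d)
h=cv2.cvtColor(d['image'],cv2.COLOR_RGB2HSV);m=((h[...,0]<6)|(h[...,0]>172))&(h[...,1]>170)&(h[...,2]>80)
n,l,st,c=cv2.connectedComponentsWithStats(m.astype(np.uint8));k=1+st[1:,4].argmax();print(st[k],c[k],ray(d,*c[k],.075),ray(d,*c[k],.088));print(np.median(pts(d)[l==k],0))"
```

```text
tcp [ 0.4718 -0.1162  0.1993] rot [-1.7973e+02  1.1000e-01  1.6524e+02] jaw deg 75.24 F [ 0.5  1.2 -0.6] w 0.0876 t 2.1 q7 [-25.2  -2.4  35.1 108.8   1.7  73.1  84.7]
[0.4726, -0.1117, 0.057] [0.0006 0.0053 0.1423]
[ 302  219   32   39 1178] [317.79966044 237.99575552] [ 0.47397856 -0.11203656  0.075     ] [ 0.47091079 -0.11138759  0.088     ]
[ 0.47156133 -0.11150143  0.08522651]
```

View pics/w1.png

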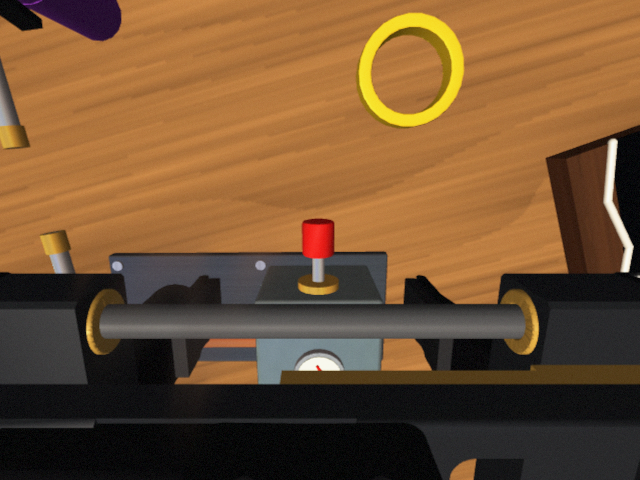

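The wrist view shows the knob at (318,238), aligned with the jaw's middle and its axis square to the jaws. Next is the descent and grip.

Call:
servo_tool([
  [[0.087,0.0005,0.005,0.02,0],[0.087,0.0005,0.005,0.05,0],[0.087,0.0005,0.005,0.08,0],[0.087,0.0005,0.005,0.11,0],[0.087,0.0005,0.005,0.13,0],[0.087,0.0005,0.005,0.141,0],[0.087,0.0005,0.005,0.141,0],[0.087,0.0005,0.005,0.141,0],[0.02,0.0005,0.005,0.141,0],[0.02,0.0005,0.005,0.141,0],[0.02,0.0005,0.005,0.141,0],[0.02,0.0005,0.005,0.141,0]],
])

```text
time_s: 3.15
tool_pos: [0.4739, -0.1086, 0.0592]
tool_rot: [-179.9, 0.2, 165.4]
force: [-0.0, 0.1, -0.4]
grip_width: 0.0679
```

Call:
servo_tool([
  [[0.015,0,0,0,0],[0.015,0,0,0,0],[0.015,0,0,0,0],[0.015,0,0,0,0]],
])

```text
time_s: 3.48
tool_pos: [0.4739, -0.1086, 0.0593]
tool_rot: [-179.9, 0.2, 165.4]
force: [0.2, -0.4, 0.1]
grip_width: 0.0413
```

Call:
servo_tool([
  [[0.015,0,-0.003,0,0],[0.015,0,-0.003,0,0],[0.015,0,-0.003,0,0],[0.015,0,-0.003,0,0],[0.015,0,-0.003,0,0],[0.015,0,-0.003,0,0]],
])

```text
time_s: 3.98
tool_pos: [0.4728, -0.1123, 0.0592]
tool_rot: [-179.8, 0.2, 165.4]
force: [-1.2, -4.1, -0.1]
grip_width: 0.025
```

Call:
servo_tool([
  [[0.015,0.005,0,0,0],[0.015,0.01,0,0,0],[0.015,0.015,0,0,0],[0.015,0.02,0,0,0],[0.015,0.025,0,0,0],[0.015,0.029,0,0,0],[0.015,0.032,0,0,0],[0.015,0.034,0,0,0],[0.015,0.034,0,0,0],[0.015,0.034,0,0,0]],
])

```text
time_s: 4.82
tool_pos: [0.4437, -0.1048, 0.0596]
tool_rot: [-179.8, 0.8, 165.4]
force: [12.5, -6.6, -14.8]
grip_width: 0.0248
```

```bash
python3 -c "
from h import *
go([.4726,-.1117,.057])
d=cam('side','pics/s1.png')
h=cv2.cvtColor(d['image'],cv2.COLOR_RGB2HSV);m=((h[...,0]<6)|(h[...,0]>172))&(h[...,1]>170)&(h[...,2]>80);m[:200]=0;m[260:]=0
print(m.sum(),np.median(pts(d)[m],0))
e=dict(np.load('side0.npz'));h=cv2.cvtColor(e['image'],cv2.COLOR_RGB2HSV);m=((h[...,0]<6)|(h[...,0]>172))&(h[...,1]>170)&(h[...,2]>80);m[:200]=0;m[260:]=0
print(m.sum(),np.median(pts(e)[m],0))
"
```

```text
tcp [ 0.4437 -0.1048  0.0596] rot [-179.79    0.75  165.41] jaw deg 75.41 F [ 12.5  -6.6 -14.8] w 0.0248 t 4.8167 q7 [-24.8   2.7  35.6 122.1  -1.6  55.   87. ]
[0.4726, -0.1117, 0.057] [-0.0296  0.0006  0.003 ]
37 [ 0.43374363 -0.09782412  0.08189661]
110 [ 0.47273991 -0.10364022  0.08161484]
```

The knob travelled 30.0 mm and 12 N built up against the stop, so it is all the way out. Now I push it home.

Call:
servo_tool([
  [[0.015,-0.005,0,0,0],[0.015,-0.01,0,0,0],[0.015,-0.015,0,0,0],[0.015,-0.02,0,0,0],[0.015,-0.025,0,0,0],[0.015,-0.029,0,0,0],[0.015,-0.032,0,0,0],[0.015,-0.034,0,0,0],[0.015,-0.035,0,0,0],[0.015,-0.035,0,0,0]],
])

```text
time_s: 5.7
tool_pos: [0.473, -0.1123, 0.0591]
tool_rot: [-179.8, 0.1, 165.4]
force: [-14.1, 1.0, 8.6]
grip_width: 0.0249
```

Call:
servo_tool([
  [[0.06,0,0,0,0],[0.087,0,0,0,0],[0.087,0,0,0,0],[0.087,0,0,0,0],[0.087,0,0,0,0],[0.087,0,0,-0.02,0],[0.087,0,0,-0.06,0],[0.087,0,0,-0.1,0],[0.087,0,0,-0.14,0],[0.087,0,0,-0.165,0],[0.087,0,0,-0.165,0],[0.087,0,0,-0.165,0]],
])

```text
time_s: 6.7
tool_pos: [0.4742, -0.1117, 0.2257]
tool_rot: [-179.9, 0.3, 165.4]
force: [-1.0, -0.1, -0.7]
grip_width: 0.0861
```

```bash
python3 -c "
from h import *
go([.525,-.2755,.24])
d=cam('wrist','pics/w2.png')
h=cv2.cvtColor(d['image'],cv2.COLOR_RGB2HSV);m=((h[...,0]<6)|(h[...,0]>172))&(h[...,1]>170)&(h[...,2]>80)
n,l,st,c=cv2.connectedComponentsWithStats(m.astype(np.uint8));k=1+st[1:,4].argmax();print(st[k],c[k],ray(d,*c[k],.075),np.median(pts(d)[l==k],0))"
```

```text
tcp [ 0.4742 -0.1117  0.2257] rot [-179.9     0.31  165.42] jaw deg 75.42 F [-1.  -0.1 -0.7] w 0.0861 t 6.7 q7 [-26.1  -3.5  35.1 106.6   2.2  76.   83.8]
[0.525, -0.2755, 0.24] [-0.0905 -0.1457 -0.0136]
[297 212  29  36 997] [311.01905717 229.10732197] [ 0.47400348 -0.11221267  0.075     ] [ 0.47191797 -0.11153908  0.08522928]
```

Call:
servo_tool([
  [[0.087,-0.03,-0.05,-0.025,-0.05],[0.087,-0.06,-0.1,-0.025,-0.1],[0.087,-0.09,-0.145,-0.025,-0.136],[0.087,-0.0905,-0.1457,-0.025,-0.136],[0.087,-0.0905,-0.1457,-0.025,-0.136],[0.087,-0.0905,-0.1457,-0.025,-0.136],[0.087,-0.0905,-0.1457,-0.025,-0.136]],
])

```text
time_s: 7.33
tool_pos: [0.5229, -0.2748, 0.2475]
tool_rot: [-179.8, -0.1, 173.1]
force: [-0.5, 0.3, -0.7]
grip_width: 0.087
```

```bash
python3 -c "
from h import *
go([.525,-.2755,.12])
d=cam('wrist','pics/w3.png');np.savez('w3.npz',**d)
h=cv2.cvtColor(d['image'],cv2.COLOR_RGB2HSV);m=(h[...,0]>45)&(h[...,0]<80)&(h[...,1]>120)&(h[...,2]>40)
n,l,st,c=cv2.connectedComponentsWithStats(m.astype(np.uint8));k=1+st[1:,4].argmax();print(st[k],c[k],ray(d,*c[k],.168))
P=pts(d);q=P[(l==k)&(abs(P[...,2]-.168)<.005)];print(len(q),cv2.minAreaRect(q[:,:2].astype(np.float32)))"
```

```text
tcp [ 0.5229 -0.2748  0.2475] rot [-1.7985e+02 -1.3000e-01  1.7313e+02] jaw deg 83.13 F [-0.5  0.3 -0.7] w 0.087 t 7.3333 q7 [-13.6  12.9  45.6  91.2  -9.1  79.8 116. ]
[0.525, -0.2755, 0.12] [-2.400e-03 -1.000e-04  1.275e-01]
[ 292  212   44   73 2436] [311.80254516 252.27627258] [ 0.52305073 -0.27463213  0.168     ]
2197 ((0.5265411138534546, -0.275291383266449), (0.027345294132828712, 0.04126977175474167), 83.12421417236328)
```

View pics/w3.png

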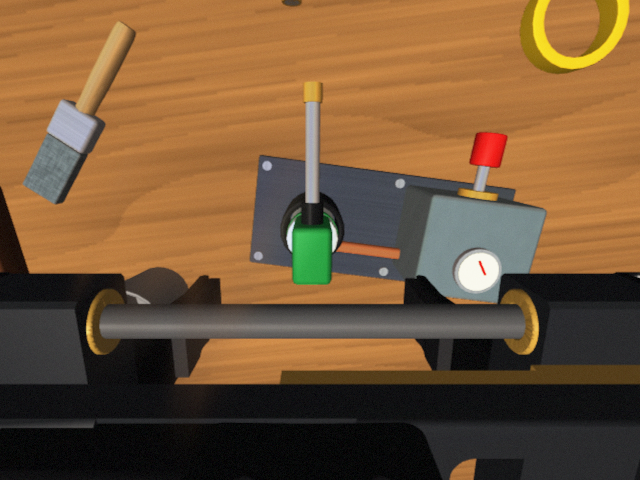

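The duster's head is square between the jaws at (312,252): centre (0.5265,-0.2753), jaw angle matching. Descending now to grip it at the head's centre.

Call:
servo_tool([
  [[0.087,-0.0035,0,0.02,0],[0.087,-0.0035,0,0.05,0],[0.087,-0.0035,0,0.08,0],[0.087,-0.0035,0,0.11,0],[0.087,-0.0035,0,0.126,0],[0.087,-0.0035,0,0.126,0],[0.087,-0.0035,0,0.126,0],[0.02,-0.0035,0,0.126,0],[0.02,-0.0035,0,0.126,0],[0.02,-0.0035,0,0.126,0],[0.02,-0.0035,0,0.126,0]],
], force=40)

```text
time_s: 8.3
tool_pos: [0.5273, -0.2744, 0.1231]
tool_rot: [-179.9, 0.0, 173.3]
force: [0.5, 0.2, -0.1]
grip_width: 0.0676
```

Call:
servo_tool([
  [[0.02,0,0,0,0],[0.02,0,0,0,0],[0.02,0,0,0,0],[0.02,0,0,0,0],[0.02,0,0,0,0],[0.02,0,0,0,0],[0.02,0,0,0,0]],
])

```text
time_s: 8.88
tool_pos: [0.5273, -0.2745, 0.123]
tool_rot: [-179.9, 0.0, 173.3]
force: [0.2, -0.4, -0.1]
grip_width: 0.0274
```

Call:
servo_tool([
  [[0.02,0,0,0,0],[0.02,0,0,-0.01,0],[0.02,0,0,-0.025,0],[0.02,0,0,-0.03,0.1],[0.02,0,0,-0.035,0.2],[0.02,0,0,-0.04,0.3],[0.02,0,0,-0.045,0.4],[0.02,0,0,-0.05,0.5],[0.02,0,0,-0.053,0.52],[0.02,0,0,-0.053,0.52],[0.02,0,0,-0.053,0.52],[0.02,0,0,-0.053,0.52]],
])

```text
time_s: 9.88
tool_pos: [0.527, -0.2742, 0.1757]
tool_rot: [-179.9, 0.0, 143.6]
force: [0.4, -0.6, -4.0]
grip_width: 0.0278
```

```bash
python3 -c "
from h import *
go()
d=cam('side','pics/s2.png');cv2.imwrite('pics/s2c.png',cv2.resize(d['image'][130:290,240:460,::-1],(770,560)))"
```

```text
tcp [ 0.527  -0.2742  0.1757] rot [-1.7991e+02  5.0000e-02  1.4356e+02] jaw deg 53.56 F [ 0.4 -0.6 -4. ] w 0.0278 t 9.8833 q7 [-16.5  17.3  49.9  96.6 -13.7  72.5  89.8]
```

View pics/s2c.png

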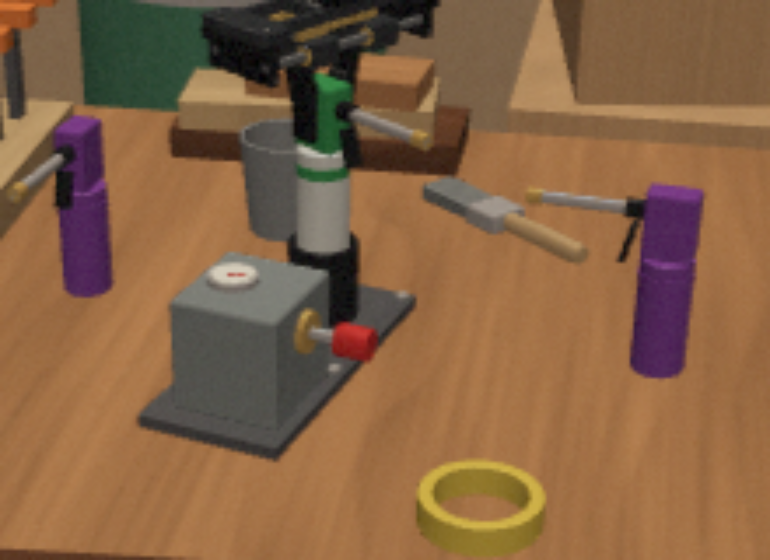

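The side crop shows the duster lifted and turned about 30° left, with the bottle's foot still in the holder, the knob home and the nozzle's way clear of both purple decoys. Now I tip it over the holder's front rim along an arc with a lighter grip.

Call:
servo_tool([
  [[0.02,0,0,0,0],[0.02,0.01,0,-0.001,0],[0.02,0.02,0,-0.002,0],[0.02,0.031,0,-0.002,0],[0.02,0.043,0,-0.001,0],[0.02,0.053,0,0.002,0],[0.02,0.063,0,0.004,0],[0.02,0.063,0,0.004,0],[0.02,0.063,0,0.004,0]],
], force=25)

```text
time_s: 10.68
tool_pos: [0.4768, -0.2381, 0.1723]
tool_rot: [-179.9, 0.2, 143.5]
force: [1.5, -2.9, -2.2]
grip_width: 0.028
```

```bash
python3 -c "
from h import *
go()
d=cam('side','pics/s3.png');cv2.imwrite('pics/s3c.png',cv2.resize(d['image'][130:290,240:460,::-1],(770,560)))"
```

```text
tcp [ 0.4768 -0.2381  0.1723] rot [-179.92    0.21  143.54] jaw deg 53.54 F [ 1.5 -2.9 -2.2] w 0.028 t 10.6833 q7 [-23.4   7.2  50.8 105.3  -5.8  70.   82.8]
```

View pics/s3c.png

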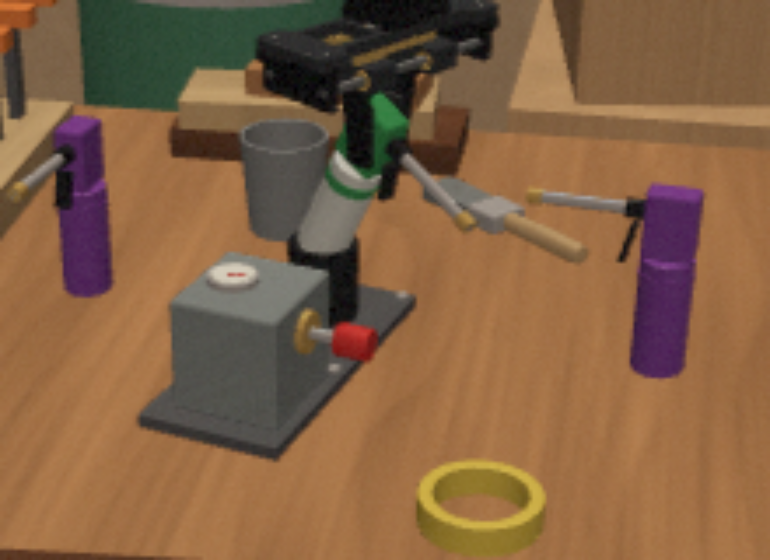

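The tipping works: the duster leans about 30° over the rim, pivoting in the pads. Continuing to about 46°, then tightening the grip.

Call:
servo_tool([
  [[0.02,0.009,0,0.004,0],[0.02,0.018,0,0.008,0],[0.02,0.026,0,0.0125,0],[0.02,0.032,0,0.0165,0],[0.02,0.032,0,0.0165,0],[0.02,0.032,0,0.0165,0]],
])

```text
time_s: 11.23
tool_pos: [0.45, -0.2182, 0.1549]
tool_rot: [-179.9, 0.0, 143.6]
force: [0.8, -1.3, -1.1]
grip_width: 0.0274
```

Call:
servo_tool([
  [[0.02,0,0,0,0],[0.02,0,0,0,0],[0.02,0,0,0,0],[0.02,0,0,-0.01,0],[0.02,0,0,-0.03,0],[0.02,0,0,-0.06,0],[0.02,0,0,-0.09,0],[0.02,0,0,-0.1,0],[0.02,0,0,-0.1,0],[0.02,0,0,-0.1,0]],
], force=60)

```text
time_s: 12.07
tool_pos: [0.4493, -0.2173, 0.2538]
tool_rot: [-179.9, -0.1, 143.6]
force: [-0.1, 0.8, -3.9]
grip_width: 0.0277
```

```bash
python3 -c "
from h import *
go([.610,.213,.26],[.61,.213,.186])
d=cam('side','pics/s4.png');np.savez('s4.npz',**d);cv2.imwrite('pics/s4c.png',cv2.resize(d['image'][90:290,220:500,::-1],(784,560)))"
```

```text
tcp [ 0.4493 -0.2173  0.2538] rot [-1.7990e+02 -1.1000e-01  1.4358e+02] jaw deg 53.58 F [-0.1  0.8 -3.9] w 0.0277 t 12.0667 q7 [-27.1  -3.3  48.6 102.7   2.6  79.6  74.6]
[0.61, 0.213, 0.26] [ 0.1262  0.4417 -0.0067]
[0.61, 0.213, 0.186] [0.126  0.4418 0.0673]
```

View pics/s4c.png

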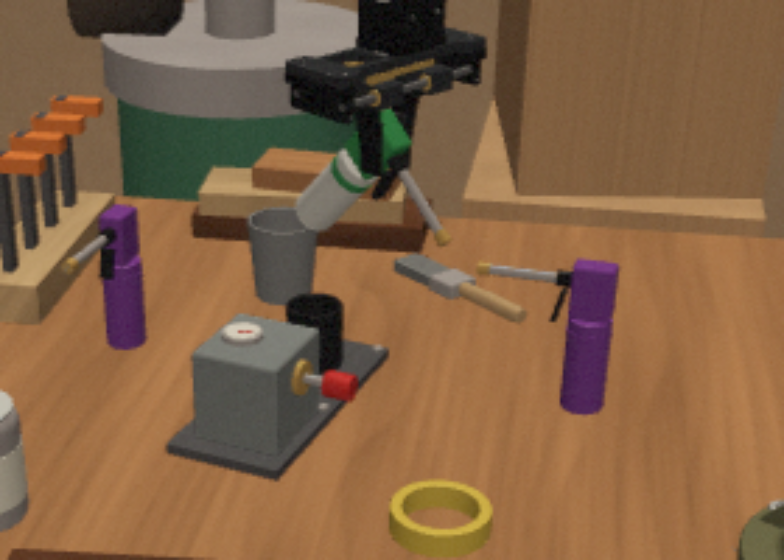

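The tilt holds with the duster clear of the dock. Now I carry it across, accelerating gently.

Call:
servo_tool([
  [[0.02,0.003,0.01,-0.005,0],[0.02,0.008,0.03,-0.007,0],[0.02,0.015,0.055,-0.007,0],[0.02,0.023,0.08,-0.007,0],[0.02,0.03,0.105,-0.007,0],[0.02,0.037,0.13,-0.007,0],[0.02,0.044,0.155,-0.007,0],[0.02,0.051,0.18,-0.007,0],[0.02,0.058,0.205,-0.007,0],[0.02,0.065,0.228,-0.007,0],[0.02,0.07,0.245,-0.007,0],[0.02,0.072,0.253,-0.007,0]],
])

```text
time_s: 13.12
tool_pos: [0.5407, 0.0333, 0.2577]
tool_rot: [-179.7, -0.3, 143.8]
force: [0.5, 0.4, -2.8]
grip_width: 0.028
```

```bash
python3 -c "
from h import *
go([.610,.213,.26])"
```

```text
tcp [0.5407 0.0333 0.2577] rot [-179.74   -0.34  143.84] jaw deg 53.84 F [ 0.5  0.4 -2.8] w 0.028 t 13.1167 q7 [-39.5   4.5  35.4  96.4  -2.7  80.3  50.1]
[0.61, 0.213, 0.26] [ 0.0501  0.1859 -0.0028]
```

Call:
servo_tool([
  [[0.02,0.004,0.015,-0.003,0],[0.02,0.01,0.037,-0.003,0],[0.02,0.017,0.062,-0.003,0],[0.02,0.024,0.087,-0.003,0],[0.02,0.03,0.112,-0.003,0],[0.02,0.037,0.137,-0.003,0],[0.02,0.043,0.16,-0.003,0],[0.02,0.048,0.177,-0.003,0],[0.02,0.05,0.186,-0.003,0],[0.02,0.05,0.186,-0.003,0],[0.02,0.05,0.186,-0.003,0]],
])

```text
time_s: 14.03
tool_pos: [0.61, 0.2119, 0.2597]
tool_rot: [-179.6, -0.3, 143.8]
force: [-0.5, -0.3, -4.2]
grip_width: 0.0276
```

```bash
python3 -c "
from h import *
np.set_printoptions(precision=4,suppress=True)
go([.610,.213,.186])
for n in('side','wrist','top'):
    d=cam(n,f'pics/{n}5.png');np.savez(f'{n}5.npz',**d)
im=[cv2.imread(f'pics/{n}5.png') for n in('side','wrist')]
cv2.imwrite('pics/c5.png',np.vstack([cv2.resize(im[0][150:400,150:450],(360,300)),cv2.resize(im[1],(360,270))]) if 0 else np.hstack([cv2.resize(im[0][180:380,190:390],(400,400)),cv2.resize(im[1],(400,400))]))"
```

```text
tcp [0.61   0.2119 0.2597] rot [-179.62   -0.32  143.8 ] jaw deg 53.8 F [-0.5 -0.3 -4.2] w 0.0276 t 14.0333 q7 [-44.9  18.8  30.5  81.1  -9.5  83.1  39.2]
[0.61, 0.213, 0.186] [0.0003 0.0013 0.0737]
```

View pics/c5.png

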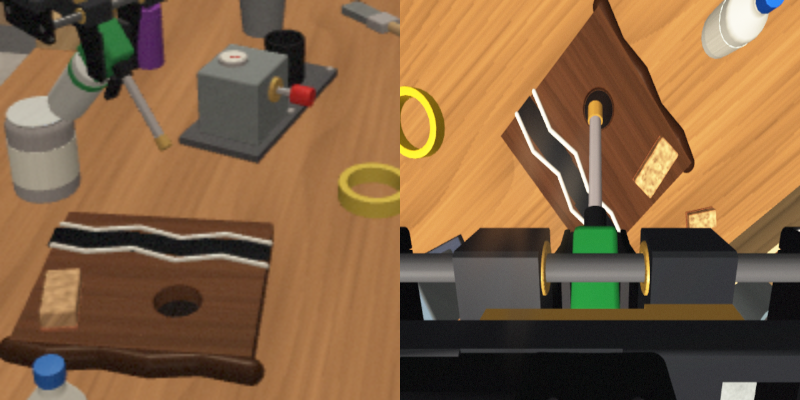

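The side view shows the brass tip at about (271,251); in the wrist view it is at (314,124), in front of the knot. Triangulating tip and slant.

```bash
cat > tri.py <<'E'
from h import *
import sys
np.set_printoptions(precision=4,suppress=True)
def rayod(d,u,v):
    a=ray(d,u,v,0.3);b=ray(d,u,v,0.0);return a,(b-a)/np.linalg.norm(b-a)
def tri(*r):
    A=sum(np.eye(3)-np.outer(k,k) for _,k in r);b=sum((np.eye(3)-np.outer(k,k))@o for o,k in r)
    x=np.linalg.solve(A,b);return x,[np.linalg.norm(np.cross(x-o,k)) for o,k in r]
if __name__=="__main__":
    s,w=[dict(np.load(f"{n}{sys.argv[1]}.npz")) for n in("side","wrist")]
    a=list(map(float,sys.argv[2:]))
    tip,e=tri(rayod(s,*a[0:2]),rayod(w,*a[2:4]));root,e2=tri(rayod(s,*a[4:6]),rayod(w,*a[6:8]))
    print("tip",tip,e,"root",root,e2);dv=tip-root;print("slant",np.degrees(np.arctan2(-dv[2],np.hypot(*dv[:2]))),"len",np.linalg.norm(dv))
    # depth check along the nozzle in both views
    for d,i in((s,0),(w,2)):
        P=pts(d)
        for f in(.9,.5,.15):
            u=a[i]*f+a[i+4]*(1-f);v=a[i+1]*f+a[i+5]*(1-f);q=P[int(v)-1:int(v)+2,int(u)-1:int(u)+2].reshape(-1,3);print(f,q[np.argmax(q[:,2])])
    # duster parts visible in side: bottle by depth near the tool
    kn,_,o=tool();K=[.5396,.2658,.13];print("shift world to put tip over knot",np.array(K)-tip)
E
python3 tri.py 5 271.5 251.5 314 122 251.5 216 314 252
python3 - <<'E'
from h import *
w=dict(np.load("wrist5.npz"));i=w["image"];h=cv2.cvtColor(i,cv2.COLOR_RGB2HSV)
P=pts(w);V=h[...,2];m=(V<50)&(P[...,2]<.025)&(w["range_z"]>0);m[:90]=0;m[170:]=0;m[:,:270]=0;m[:,370:]=0
v,u=np.nonzero(m);e=cv2.fitEllipse(cv2.convexHull(np.stack([u,v],1).astype(np.int32)));print(e,ray(w,*e[0],.03))
t=dict(np.load("top0.npz"));V=cv2.cvtColor(t["image"],cv2.COLOR_RGB2HSV)[...,2][200:240,203:242]<75
n,l,st,c=cv2.connectedComponentsWithStats(V.astype(np.uint8));k=l[19,19];print(st[k],c[k]);x,y,ww,hh=st[k][:4];print(ray(t,203+x+(ww-1)/2,200+y+(hh-1)/2,.03))
E
```

```text
tip [0.5459 0.2615 0.2152] [np.float64(0.001722971924782219), np.float64(0.001722971924782257)] root [0.5927 0.2271 0.2688] [np.float64(0.00162593373348572), np.float64(0.0016259337334857218)]
slant 42.715506852703236 len 0.07895849389067273
0.9 [0.5534 0.2572 0.2238]
0.5 [0.5742 0.2429 0.2443]
0.15 [0.5878 0.2331 0.2638]
0.9 [0.55   0.2568 0.2217]
0.5 [0.5706 0.2423 0.2427]
0.15 [0.5858 0.2306 0.26  ]
shift world to put tip over knot [-0.0063  0.0043 -0.0852]
((317.45556640625, 131.06881713867188), (43.5080451965332, 45.290260314941406), 176.4015655517578) [0.54199601 0.26691322 0.03      ]
[ 10  11  18  18 246] [18.3495935  19.62601626]
[0.54082322 0.26565946 0.03      ]
```

```bash
cat > slant.py <<'E'
from h import *
import sys
np.set_printoptions(precision=4,suppress=True)
a=np.array([float(x) for x in sys.argv[2:5]]);b=np.array([float(x) for x in sys.argv[5:8]])  # tip, root guesses
for n in("side","wrist"):
    d=dict(np.load(f"{n}{sys.argv[1]}.npz"));P=pts(d);ok=d["range_z"]>0
    k=(a-b)/np.linalg.norm(a-b);s=(P-b)@k;r=np.linalg.norm(P-b-s[...,None]*k,axis=-1)
    m=ok&(r<.014)&(s>.005)&(s<.15);q=P[m];L=cv2.fitLine(q.astype(np.float32),cv2.DIST_HUBER,0,.01,.01).ravel();t=L[:3]*np.sign(L[:3]@k)
    e=(q-L[3:])@t;print(n,m.sum(),"slant",np.degrees(np.arcsin(-t[2])),"az",np.degrees(np.arctan2(t[1],t[0])),"end",L[3:]+t*e.max(),L[3:]+t*np.percentile(e,98))
    v,u=np.nonzero(m);print("  px v range",v.min(),v.max(),u[v==v.max()],u[v==v.min()])
    h=cv2.cvtColor(d["image"],cv2.COLOR_RGB2HSV);g=(h[...,0]>45)&(h[...,0]<80)&(h[...,1]>120)&ok&(P[...,2]>.15)
    print("  green",g.sum(),np.median(P[g],0))
d=dict(np.load(f"side{sys.argv[1]}.npz"));P=pts(d);ok=d["range_z"]>0
c=b+np.array([.06,-.045,-.04]) # bottle middle
h=cv2.cvtColor(d["image"],cv2.COLOR_RGB2HSV)
m=ok&(np.linalg.norm(P-c,axis=-1)<.075)&(P[...,2]>.125)&(h[...,1]<60)&(h[...,2]>110);q=P[m]
w,V=np.linalg.eigh(np.cov(q.T));t=V[:,2];print("bottle",m.sum(),"extent",np.sqrt(w),"lean",np.degrees(np.arccos(abs(t[2]))))
E
python3 slant.py 5 .5459 .2615 .2152 .5927 .2271 .2688
```

```text
side 220 slant 42.48444366678274 az 143.46604151761562 end [0.5451 0.263  0.2117] [0.5456 0.2627 0.2122]
  px v range 218 255 [270] [254 255]
  green 385 [0.6057 0.2182 0.2949]
wrist 2596 slant 41.6705076813932 az 143.59282861480176 end [0.5431 0.2609 0.2114] [0.5446 0.2598 0.2131]
  px v range 121 248 [301 322] [307 308 309 310 311 312 313 314 315 316]
  green 5104 [0.6041 0.2162 0.3054]
bottle 415 extent [0.0037 0.0107 0.0304] lean 40.13802094612098
```

The slant is about 42° and the tip is about 8 cm too high and within 5 mm of the knot horizontally. I'll lower it slowly.

```bash
python3 -c "
from h import *
go([.6075,.2155,.181]); t=dict(np.load('top0.npz'));print('tin',ray(t,302,127,.11))"
```

```text
tcp [0.6102 0.2107 0.2606] rot [-179.72   -0.31  143.67] jaw deg 53.67 F [ 0.1  0.  -2.7] w 0.0279 t 14.1833 q7 [-44.9  18.7  30.6  81.2  -9.5  83.1  39.2]
[0.6075, 0.2155, 0.181] [0.0046 0.0027 0.0796]
tin [0.77177618 0.04809351 0.11      ]
```

Call:
servo_tool([
  [[0.02,0.001,0.001,0.01,0],[0.02,0.002,0.002,0.025,0],[0.02,0.003,0.003,0.04,0],[0.02,0.004,0.003,0.055,0],[0.02,0.0046,0.003,0.068,0],[0.02,0.0046,0.003,0.076,0],[0.02,0.0046,0.003,0.079,0],[0.02,0.0046,0.003,0.079,0],[0.02,0.0046,0.003,0.079,0],[0.02,0.0046,0.003,0.079,0],[0.02,0.0046,0.003,0.079,0],[0.02,0.0046,0.003,0.079,0]],
])

```text
time_s: 15.18
tool_pos: [0.6082, 0.2158, 0.1824]
tool_rot: [-179.8, -0.3, 143.7]
force: [-0.3, -0.5, -2.9]
grip_width: 0.0279
```

```bash
python3 -c "
from h import *
go([.6075,.2155,.181])
for n in('side','wrist','top'):
    d=cam(n,f'pics/{n}6.png');np.savez(f'{n}6.npz',**d)
im=[cv2.imread(f'pics/{n}6.png') for n in('side','wrist')]
cv2.imwrite('pics/c6.png',np.hstack([cv2.resize(im[0][180:380,190:390],(400,400)),cv2.resize(im[1],(400,400))]))"
python3 slant.py 6 .5425 .265 .131 .589 .231 .188
```

```text
tcp [0.6082 0.2158 0.1824] rot [-179.78   -0.27  143.67] jaw deg 53.67 F [-0.3 -0.5 -2.9] w 0.0279 t 15.1833 q7 [-45.   20.7  29.7  87.7 -10.6  74.8  39.6]
[0.6075, 0.2155, 0.181] [ 0.0003 -0.0007  0.0014]
side 199 slant 42.776418069820075 az 143.6735418338598 end [0.5437 0.2664 0.1344] [0.5439 0.2663 0.1345]
  px v range 255 289 [272 273 274] [259]
  green 333 [0.6032 0.2231 0.2176]
wrist 2503 slant 41.681842334563676 az 144.51756879925455 end [0.5408 0.2657 0.1338] [0.5421 0.2647 0.1353]
  px v range 121 246 [322] [307 308 309 310 311 312 313 314 315 316]
  green 4958 [0.6023 0.2211 0.2271]
bottle 297 extent [0.004  0.0112 0.0255] lean 45.05179396807558
```

View pics/c6.png

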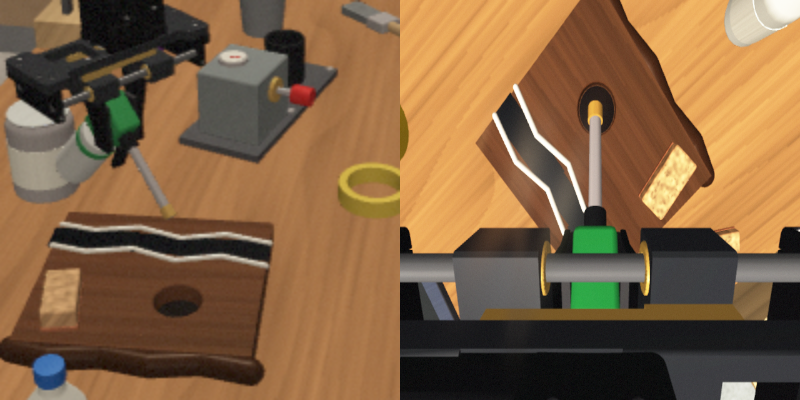

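The tip is at about (0.542, 0.266, 0.133) over the knot at (0.541, 0.266). The slant is about 42° and unchanged, and nothing is touching. I'll check that it is at rest and hand in.

```bash
python3 -c "
from h import *
go();print(np.round(tool()[2]['joint_velocities'],2))
a=dict(np.load('side0.npz'));b=dict(np.load('side6.npz'))
for n,(v0,v1,u0,u1) in dict(tape=(258,292,352,402),hardener=(355,430,198,240),block=(312,345,205,232),knob=(215,240,328,352),scraper=(415,460,245,425)).items():
    print(n,np.abs(a['image'][v0:v1,u0:u1].astype(int)-b['image'][v0:v1,u0:u1]).mean().round(1))
print(env.sign_off())"
```

```text
tcp [0.6079 0.2158 0.1819] rot [-179.74   -0.29  143.67] jaw deg 53.68 F [ 0.5  0.8 -2.8] w 0.0276 t 15.3333 q7 [-45.   20.7  29.7  87.7 -10.6  74.7  39.6]
[-0.07  0.12 -0.1   0.11  0.01 -0.03  0.05]
tape 2.1
hardener 2.2
block 2.3
knob 2.8
scraper 2.1
the job is handed in; nothing more can be done
None
```

I did the job as asked and handed it in at about 15 s; the sign-off gives no verdict.

- **Valve:** I pulled the knob out 30.0 mm, where about 12 N built up at the end stop. I then pushed it back to its start position, with about 14 N at the home stop. A wrist-camera check afterwards put it within 1 mm of where it began.
- **Duster:** The interface cannot tilt the tool, so I tipped the duster by letting it pivot in the pads against the holder's rim. I turned it about 30° first to stay clear of the purple decoy. I then gripped it at 60 N and carried it to the slab.
- **Final tip position:** The tip is at about (0.542, 0.266, 0.133) m, over the knot at (0.541, 0.266). That is about 10 cm above the slab top.
- **Slant:** The nozzle measured 42–43°, slightly under 45°, and did not change between the last two looks. The bottle's axis gave 40° on one look and 45° on the next.
- **At rest:** The arm was at rest with only the duster's weight on the wrist. In the side images the tape, hardener, sanding block, knob and scraper look unmoved. I did not compare the tin, cup or brush.

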